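Turn the file round in its tool tray

ROBOT

A 7-joint arm with a two-finger parallel gripper is mounted at the origin on the work surface. World frame = base frame: x ahead of the robot, y to its left, z up, the work surface at z = 0. Lengths are in m, angles in rad, forces in N, time in s.
With the tool pointing down it reaches from about 0.4 to 0.875 m from the base axis. Payload 19.3 kg.
Tool frame: the origin (TCP) lies at the centre of the arm's flange, where the gripper is bolted on; the fingertips stand 173 mm ahead of it and the grasp point (between the pads) lies 155 mm ahead of it (grasp_offset is the distance from the TCP to the grasp point, in m); x points along the fingers, z is the direction in which the jaws open and shut, and the axes are right-handed (so a half turn about x gives the same grasp; the last joint's range is limited). The gripper opens to 85 mm and grips with 20 to 120 N. Pads are 22 mm wide; open, the fingers measure 114 mm over their backs; the gripper's body (76 mm by 85 mm) begins 54 mm behind the grasp point. The pads swing forward as they close: fully open they stand 13 mm farther back than shut.
Start: joints at [-1.236, 0.521, -0.036, 1.599, 0.021, 1.021, -0.113], TCP at [0.246, 0.574, 0.405] pointing down, gripper open.
Joint ranges: [-2.91, 2.91], [-0.3, 2.13], [-1.5, 1.42], [0.17, 2.43], [-1.26, 4.41], [0.16, 1.93], [-2.52, 2.52]. Speed limits (rad/s): [1.89, 1.89, 2.39, 2.39, 3.01, 3.01, 3.01].

INTERFACE

Orientations are given as a rotation vector (axis times angle).
In Python, from station import * gives the robot as it stands.
- The arm moves only by the tool step_arm, never from a script. Its argument "series" is a list of rows, each a list of 7 numbers: the shift along the world's x, y, z in mm, then the turn, a rotation vector about the world's x, y, z in rad, then the gripper command: -1 is shut, 1 is fully open, values between are in proportion. In form: [[tx, ty, tz, rx, ry, rz, jaw], ...]. A call has exactly 5 rows; each row shifts and turns the commanded pose from where the row before left it; what a row does not reach is not made up. A row lasts 1/10 s, in which the tool goes at most 50 mm and 8.59 degrees, less where a joint would pass 70% of its speed; a pose out of reach is approached as far as the arm can. A call with a gripper value outside its range is refused whole. The fingers move at their own pace and stop on an object; the grip force is fixed at half the most. Time passes only in rows, so rows that do not move let the fingers close, or fill a call up. It gives the time, the measured TCP pose, the force and the opening at its end, in the units of the state.
- observe(): the state, without advancing time (a new reading comes with each control period).
- get_image(name): name is "side" or "top" or "wrist"; returns (picture, depth): 400x640x3 uint8, red, green, blue; 400x640 float32, m along the optical axis (not along the pixel's ray), 0 where there is no reading.
- camera_model(name): a dict with "K" (3x3 intrinsics, pixels), "R" (3x3) and "t" (3): a world point X has camera coordinates R X + t. Camera axes: x right, y down, z forward; pixel columns grow to the right and rows downward; lengths in m; the calibration is good to about 2 mm. A picture is of the moment at which its call begins: read the wrist's pose just before it. camera_model takes no time and is no camera call; for the wrist camera it gives the pose at the moment of the call.
- sign_off(): hands the job in, once; it reports no verdict.
The state is a dict: "t": time; "joint_positions": joint angles; "joint_vel": joint speeds; "tau": joint torques, N m; "tcp_pos": TCP position; "eef_rot": TCP orientation; "ft_force": force on the tool from outside, world axes, zero at the start; "wrist_torque": the same for the moment, N m; "width": finger opening in m.
Only numpy, scipy, OpenCV 4.12 (cv2) and the standard library are available. Lean on these libraries where they do the work, as an engineer would, in place of code of your own. Each camera call takes 0.05 s, during which the arm holds its last target.

TASK

One file, the red-handled one, was put back in the tool tray the wrong way round, with its steel blade sticking out. Take it out by the blade, lay it down flat on the black mat and let go of it; then take it by the handle and lay it back in its own, now empty groove, blade in the groove and handle sticking out like the other files, pushed fully home so that the tip is against the back stop. Let go, and leave the other files, the pot and the box of brass where they are.

Things in the scene. Friction and masses are not known exactly. Their poses are not given: they have to be found in the camera images.
- red_file: Red-handled hand file to be turned, 190 mm long, about 160 g, balance point near x = +25. Origin: mid-length, on its flat underside; +x towards the steel tip, z up. Handle x = -95 to -11 (26 wide, 20 high); blade x = -11 to +95 (20 wide, 9 high), undersides flush. Starts flat in any of the three grooves, handle in the groove (butt within 6 mm of the stop), blade out over the tray's front.
- red_file_tip (a point): the end of the red file's blade, at (95, 0, 4.5) mm in its frame
- black_file: Black-handled hand file, shape and axes as the red file, lying in another groove the right way: blade in, handle out. Leave it alone.
- blue_file: Blue-handled hand file, shape and axes as the red file, lying in another groove the right way: blade in, handle out. Leave it alone.
- tray: Fixed tool tray. Origin: centre of underside; +x from open front to back stop. Green base 220 (x) by 204 by 6 thick: tools lie at z = 6. Rear half (x = 4 to 100): wooden ridges, tops at z = 36, leave 3 grooves along x, 32 wide, centred at y = -70, 0, 70, open above and in front, no finger room beside a tool; stop face at x = 100. Front half bare. A file fully home has its origin at x = 5.
- stop (a point): centre of the face of the tray's back stop, level with the top of the base plate: (100, 0, 6) mm in the tray's frame
- mat: fixed black rubber mat, 200 (its x) by 220 (its y) by 4 thick, flat on the table beside the tray, left or right of it. Origin: centre of its underside.
- pot: loose open metal pot with two side handles, about 120 across without them and 85 high, origin at the centre of its underside; leave it alone
- brass_box: loose clear open box with brass scraps, 150 (x) by 110 (y) by 40 high, origin at the centre of its underside; leave it alone
Mind the look-alikes: they are no part of the job. Leave any orange or pink look-alike of the red_file alone.

How it is judged:
By the outcome, as a careful person would: the job done as asked, in the order asked, and still so for the second after the job is handed in, with the robot touching nothing.
It also fails if it takes over 58 s, if anything falls off the work surface, if the arm or the gripper's body presses on something with over 40 N, if the wrist force passes 120 N, or if a joint passes its speed limit or range.

## Working session

There is one attempt and no reset: what is moved stays moved. The work goes in short steps, Python scripts to look and compute and a tool call to move; the robot and the scene stay as the last step left them, time stands still between calls to the robot, and variables do not carry over. Pictures are saved under pics/ and viewed, and the job is handed in when it is done.

Besides the shell and the picture viewer there is one more tool, called after "Call:" as name(argument=value, ...) on one line, values as JSON. step_arm: Moves the arm, as the interface text tells. Its arguments: {"type":"object","properties":{"series":{"type":"array","items":{"type":"array","items":{"type":"number"}}}},"required":["series"]}

```bash
ls; mkdir -p pics; python3 - <<'E'
from station import *
import cv2,numpy as np
print(observe())
for n in ["top","side","wrist"]:
    m=camera_model(n)
    p,d=get_image(n); cv2.imwrite(f"pics/{n}0.png",p[:,:,::-1]); np.savez(f"pics/{n}0.npz",p=p,d=d,**m)
    print(n,m["K"].round(1).tolist(),(-m["R"].T@m["t"]).round(3),m["R"].round(3).tolist())
E
```

```text
pics
{'t': 0.0, 'joint_positions': array([-1.23617369,  0.52202443, -0.03633377,  1.60001273,  0.02119824,
        1.02109942, -0.11277555]), 'joint_vel': array([ 0.00052065,  0.00108084, -0.00094443, -0.00051061,  0.00060352,
        0.00061071,  0.00013082]), 'tau': array([-8.01959704e-04, -9.27113271e+01,  1.97928451e+00, -3.69930625e+01,
        1.77042681e-02,  8.22464383e-03, -4.01952988e-06]), 'tcp_pos': array([0.24612143, 0.57434269, 0.40411736]), 'eef_rot': array([-0.90675718,  1.3748832 ,  0.9056015 ]), 'ft_force': array([0.36637354, 0.50896532, 0.38950358]), 'wrist_torque': array([-0.04764261,  0.01308288, -0.01585372]), 'width': 0.08545012236792}
top [[390.3, 0.0, 323.0], [0.0, 390.3, 199.0], [0.0, 0.0, 1.0]] [0.433 0.101 0.97 ] [[-0.008, -1.0, -0.012], [-0.99, 0.01, -0.138], [0.138, 0.011, -0.99]]
side [[500.3, 0.0, 322.1], [0.0, 500.3, 197.2], [0.0, 0.0, 1.0]] [-0.045 -0.889  0.785] [[0.871, -0.49, 0.006], [-0.264, -0.481, -0.836], [0.413, 0.727, -0.549]]
wrist [[296.0, 0.0, 318.5], [0.0, 296.0, 199.4], [0.0, 0.0, 1.0]] [0.172 0.606 0.373] [[0.393, 0.919, -0.003], [0.874, -0.373, 0.312], [0.285, -0.125, -0.95]]
```

View pics/top0.png

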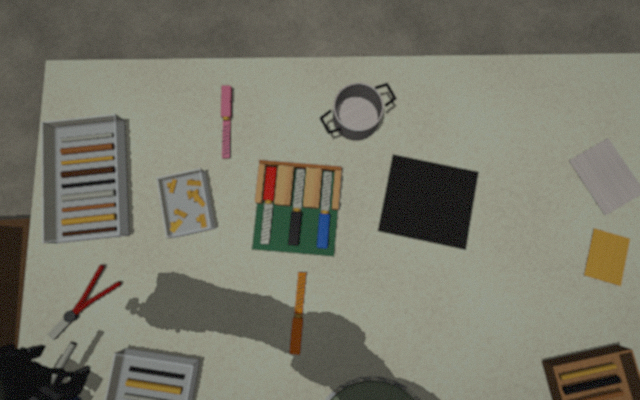

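View pics/side0.png

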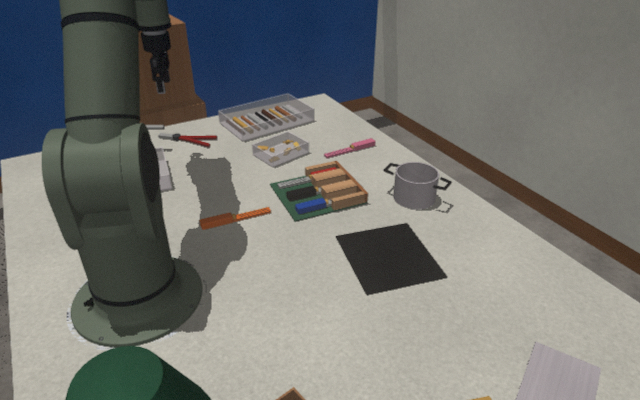

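View pics/wrist0.png

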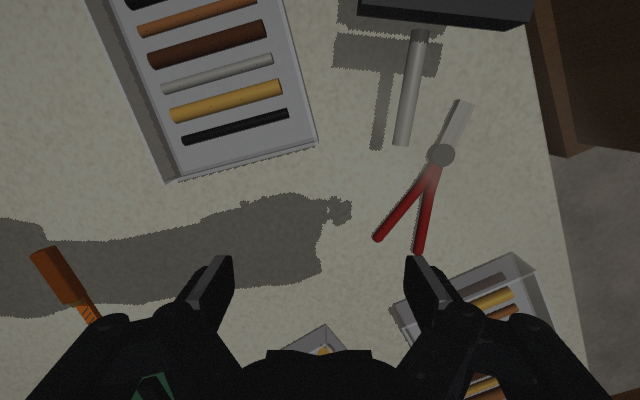

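Candidates in the top view for the red file are:
- the red handle in the left groove at (269,183), with its blade at (265,222)
- the pink look-alike at (227,120)
- the orange look-alike at (298,312)
- the red pliers at (85,295)

I choose the left-groove one and check it in a crop.

```bash
cat > h.py <<'E'
import numpy as np,cv2
from scipy.spatial.transform import Rotation as Rn
def ray(m,uv,z):
    uv=np.atleast_2d(np.asarray(uv,float)); c=-m["R"].T@m["t"]
    d=np.c_[uv,np.ones(len(uv))]@np.linalg.inv(m["K"]).T@m["R"]
    return c+d*((z-c[2])/d[:,2])[:,None]
def proj(m,X):
    x=np.atleast_2d(X)@m["R"].T+m["t"]; x=x@m["K"].T; return x[:,:2]/x[:,2:]
def shot(name,tag):
    from station import get_image,camera_model
    m=camera_model(name); p,d=get_image(name)
    cv2.imwrite(f"pics/{tag}.png",p[:,:,::-1]); np.savez(f"pics/{tag}.npz",p=p,d=d,**m); return m,p,d
def load(tag):
    f=np.load(f"pics/{tag}.npz"); return {k:f[k] for k in "KRt"},f["p"],f["d"]
def rect(mask,minA=60):
    cs,_=cv2.findContours(mask.astype(np.uint8),cv2.RETR_EXTERNAL,cv2.CHAIN_APPROX_NONE)
    return [c for c in sorted(cs,key=cv2.contourArea,reverse=True) if cv2.contourArea(c)>minA]
E
python3 - <<'E'
from h import *
m,p,d=load("top0")
hsv=cv2.cvtColor(p,cv2.COLOR_RGB2HSV);H,S,V=cv2.split(hsv)
cv2.imwrite("pics/crop0.png",cv2.resize(p[145:265,235:355,::-1],None,fx=5,fy=5,interpolation=cv2.INTER_CUBIC))
def rep(n,mask,z,k=1):
    for c in rect(mask)[:k]:
        w=ray(m,c[:,0].astype(float),z)[:,:2].astype(np.float32)
        r=cv2.minAreaRect(w); print(n,cv2.contourArea(c),c[:,0].mean(0).round(),"ctr",np.round(r[0],4),"size",np.round(r[1],3),"ang",round(r[2],2)); print(cv2.boxPoints(r).round(4).tolist())
rep("red",((H<4)|(H>176))&(S>200)&(V>100),0.026,2)
rep("green",(H>60)&(H<85)&(S>120),0.006)
rep("blue",(H>100)&(H<125)&(S>150),0.026)
rep("mat",(V<40),0.004,4)
# depth height check
def hgt(u,v):
    X=np.array([u,v,1.])@np.linalg.inv(m["K"]).T*d[v,u]; return (m["R"].T@(X-m["t"])).round(4)
for q in [(269,175),(270,190),(265,225),(263,238),(280,245),(284,180),(430,200),(300,120),(315,245)]: print(q,hgt(*q),hsv[q[1],q[0]])
E
```

```text
red 234.0 [269. 183.] ctr [0.606  0.2431] size [0.024 0.08 ] ang 85.81
[[0.5651999711990356, 0.23430000245571136], [0.6450999975204468, 0.22840000689029694], [0.6468999981880188, 0.251800000667572], [0.5669000148773193, 0.25769999623298645]]
blue 320.5 [323. 230.] ctr [0.4863 0.1125] size [0.026 0.081] ang 84.88
[[0.4447999894618988, 0.10289999842643738], [0.5253999829292297, 0.09570000320672989], [0.5278000235557556, 0.12200000137090683], [0.4471000134944916, 0.12929999828338623]]
mat 6315.0 [428. 201.] ctr [ 0.5603 -0.15  ] size [0.212 0.192] ang 77.31
[[0.4433000087738037, -0.23229999840259552], [0.6306999921798706, -0.2745000123977661], [0.677299976348877, -0.06769999861717224], [0.48989999294281006, -0.025499999523162842]]
mat 3420.0 [ 32. 365.] ctr [0.191  0.7831] size [0.222 0.185] ang 89.78
[[0.09809999912977219, 0.6725999712944031], [0.28299999237060547, 0.6718999743461609], [0.28380000591278076, 0.8934999704360962], [0.0989999994635582, 0.8942000269889832]]
mat 520.5 [  8. 302.] ctr [0.3245 0.8799] size [0.125 0.042] ang 6.1
[[0.25999999046325684, 0.89410001039505], [0.26440000534057617, 0.852400004863739], [0.3889999985694885, 0.8658000230789185], [0.3846000134944916, 0.9074000120162964]]
mat 361.0 [591. 384.] ctr [ 0.1264 -0.5086] size [0.017 0.133] ang 11.09
[[0.10520000010728836, -0.4447999894618988], [0.13089999556541443, -0.5756000280380249], [0.14749999344348907, -0.5723000168800354], [0.12189999967813492, -0.4415000081062317]]
(269, 175) [0.625  0.2442 0.0278] [  1 215 152]
(270, 190) [0.5881 0.2418 0.0246] [  2 220 152]
(265, 225) [0.5028 0.2547 0.0145] [ 44  21 135]
(263, 238) [0.4711 0.2592 0.0147] [ 33  18 144]
(280, 245) [0.4539 0.2184 0.0072] [ 67 108  85]
(284, 180) [0.6107 0.2063 0.0354] [ 18 109 159]
(430, 200) [ 0.5622 -0.1546  0.0043] [60  8 33]
(300, 120) [7.746e-01 1.697e-01 3.000e-04] [ 41  27 161]
(315, 245) [0.4532 0.1325 0.0049] [74 99 80]
```

View pics/crop0.png

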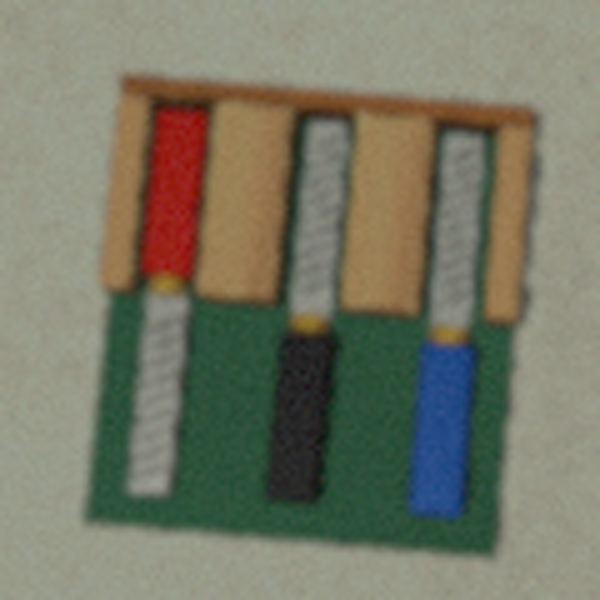

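```bash
python3 - <<'E'
from h import *
from station import *
s=observe(); R=Rn.from_rotvec(s["eef_rot"]).as_matrix(); print(R.round(3)); 
c=camera_model("wrist"); C=-c["R"].T@c["t"]; print("cam in tool",(R.T@(C-s["tcp_pos"])).round(4)); print("cam axes in tool\n",(R.T@c["R"].T).round(3))
p=s["tcp_pos"]; print("az",np.degrees(np.arctan2(p[1],p[0])),"zaxis yaw",np.degrees(np.arctan2(R[1,2],R[0,2])),"y yaw",np.degrees(np.arctan2(R[1,1],R[0,1])))
E
```

```text
[[-0.    -0.919  0.394]
 [-0.001  0.394  0.919]
 [-1.    -0.    -0.001]]
cam in tool [0.0311 0.0806 0.0003]
cam axes in tool
 [[ 0.002 -0.312  0.95 ]
 [ 0.    -0.95  -0.312]
 [ 1.     0.001 -0.002]]
az 66.80431277810659 zaxis yaw 66.80607284825967 y yaw 156.8060773406645
```

The crop shows the true red handle in the left groove, with the blade toward the robot. The black and blue files sit the right way round. I'll move over the tray for a wrist view.

Call:
step_arm(series=[[19,-21.6,0,0,0,0.021,0.1],[19,-21.6,0,0,0,0.021,0.1],[19,-21.6,0,0,0,0.021,0.1],[19,-21.6,0,0,0,0.021,0.1],[19,-21.6,0,0,0,0.021,0.1]])

```text
t: 0.65
tcp_pos: [0.3418, 0.4655, 0.4045]
eef_rot: [-0.986, 1.336, 0.986]
ft_force: [0.0, 0.3, -0.8]
width: 0.0472
```

Call:
step_arm(series=[[19,-21.6,0,0,0,0.021,0.1],[19,-21.6,0,0,0,0.021,0.1],[19,-21.6,0,0,0,0.021,0.1],[19,-21.6,0,0,0,0.021,0.1],[19,-21.6,0,0,0,0.021,0.1]])

```text
t: 1.15
tcp_pos: [0.4368, 0.3575, 0.4046]
eef_rot: [-1.065, 1.295, 1.065]
ft_force: [0.2, 1.8, -0.2]
width: 0.0472
```

Call:
step_arm(series=[[19,-21.6,0,0,0,0.021,0.1],[19,-21.6,0,0,0,0.021,0.1],[19,-21.6,0,0,0,0.021,0.1],[19,-21.6,0,0,0,0.021,0.1],[0,0,0,0,0,0.021,0.1]])

```text
t: 1.65
tcp_pos: [0.5144, 0.2687, 0.4045]
eef_rot: [-1.141, 1.253, 1.138]
ft_force: [0.0, -0.3, -0.1]
width: 0.0469
```

```bash
python3 - <<'E'
from h import *
from station import *
s=observe();print(s["t"],s["tcp_pos"],s["eef_rot"],s["joint_positions"].round(2),s["width"],s["ft_force"])
shot("wrist","w1")
E
```

```text
1.65 [0.51437005 0.26869067 0.40448392] [-1.14133884  1.25273442  1.13849952] [-0.56  0.45 -0.03  1.72  0.02  0.97  0.88] 0.046926159715106545 [ 0.04313274 -0.3174994  -0.09163312]
```

View pics/w1.png

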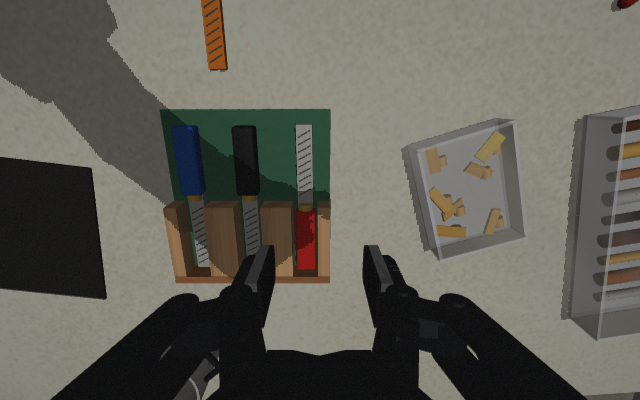

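Wrist view: the red blade runs (304,125)–(304,205), the handle (306,210)–(306,270), and the tray's front edge is at v≈110. Next I measure.

```bash
cat > meas.py <<'E'
from h import *
def ls(n,m,mask,z,k=1,minA=60,near=None):
    out=[]
    for c in rect(mask,minA)[:k]:
        w=ray(m,c[:,0].astype(float),z)[:,:2].astype(np.float32)
        r=cv2.minAreaRect(w); b=cv2.boxPoints(r)
        e=b[1]-b[0]; f=b[2]-b[1]; l=e if np.hypot(*e)>np.hypot(*f) else f
        a=np.degrees(np.arctan2(l[1],l[0])); 
        print(n,"px",c[:,0].mean(0).round(),"ctr",np.round(r[0],4),"size",np.round(sorted(r[1]),4),"longdir",round(a,2)); out.append((r,a))
    return out
E
python3 - <<'E'
from meas import *
m,p,d=load("w1")
H,S,V=cv2.split(cv2.cvtColor(p,cv2.COLOR_RGB2HSV))
roi=np.zeros_like(V,bool); roi[90:300,150:345]=1
red=((H<5)|(H>175))&(S>180)&(V>70)
ls("red",m,red&roi,.026)
bl=(S<60)&(V>90)&roi; bl[:, :285]=0; bl[:,325:]=0; bl[205:]=0
ls("blade",m,bl,.015)
g=(H>55)&(H<90)&(S>90)&roi
ls("green",m,g,.006,1)
ls("blue",m,(H>100)&(H<125)&(S>130)&roi,.026)
# triangulate by comparing with top
m2,p2,d2=load("top0"); H2,S2,V2=cv2.split(cv2.cvtColor(p2,cv2.COLOR_RGB2HSV))
def tri(u1,u2):
    P=[q["K"]@np.c_[q["R"],q["t"]] for q in (m,m2)]
    X=cv2.triangulatePoints(P[0],P[1],np.array(u1,float).reshape(2,1),np.array(u2,float).reshape(2,1)); return (X[:3]/X[3]).ravel()
def cen(mask):
    c=rect(mask)[0]; M=cv2.moments(c); return M["m10"]/M["m00"],M["m01"]/M["m00"]
r2=((H2<5)|(H2>175))&(S2>180)&(V2>90); r2[:,:240]=0
print("handle top tri",tri(cen(red&roi),cen(r2)))
b2=(S2<50)&(V2>95); b2[:,:259]=0;b2[:,273:]=0;b2[:203]=0;b2[246:]=0
ls("blade top",m2,b2,.015); print("blade tri",tri(cen(bl),cen(b2)))
ls("red top",m2,r2,.026)
cv2.imwrite("pics/crop1.png",cv2.resize(p[95:295,150:350,::-1],None,fx=3,fy=3))
E
```

```text
red px [306. 240.] ctr [0.6032 0.2429] size [0.0243 0.0815] longdir -5.56
blade px [304. 157.] ctr [0.4975 0.2519] size [0.0192 0.0798] longdir -4.92
green px [245. 157.] ctr [0.4977 0.1812] size [0.1266 0.2026] longdir 84.65
blue px [188. 159.] ctr [0.4861 0.1161] size [0.0316 0.0837] longdir -4.9
handle top tri [0.60624336 0.24384803 0.01934144]
blade top px [266. 224.] ctr [0.5057 0.2524] size [0.022  0.0995] longdir -4.94
blade tri [5.03516658e-01 2.53223041e-01 3.10883744e-04]
red top px [269. 183.] ctr [0.605  0.2438] size [0.0252 0.0825] longdir -4.85
```

View pics/crop1.png

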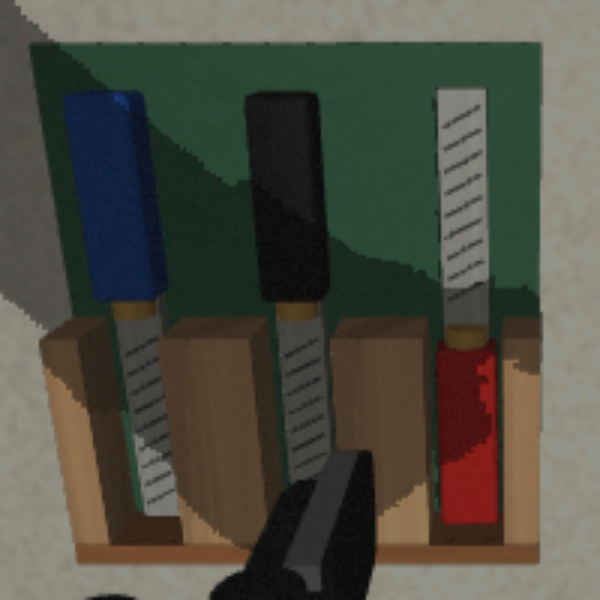

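Call:
step_arm(series=[[2,-3.7,-30,0,0,0.004,0.1],[2,-3.7,-30,0,0,0,0.1],[2,-3.7,-30,0,0,0,0.1],[2,-3.7,-30,0,0,0,0.1],[1.6,-3.7,-30,0,0,0,0.1]])

```text
t: 2.2
tcp_pos: [0.5211, 0.2544, 0.2535]
eef_rot: [-1.146, 1.248, 1.147]
ft_force: [1.6, 0.3, 0.4]
width: 0.047
```

```bash
python3 - <<'E'
from h import *
from station import *
s=observe();print(s["t"],s["tcp_pos"],s["eef_rot"],s["joint_positions"].round(2),s["width"],s["ft_force"])
R=Rn.from_rotvec(s["eef_rot"]).as_matrix(); print("yaw",np.degrees(np.arctan2(R[1,2],R[0,2])))
m,p,d=shot("wrist","w2")
g=s["tcp_pos"]+R[:,0]*.155; print(proj(m,np.r_[s["tcp_pos"][:2],.015]))
E
```

```text
2.2 [0.5210818  0.25442556 0.25351148] [-1.14594326  1.24806147  1.14691905] [-0.53  0.65 -0.03  1.84  0.03  0.66  0.9 ] 0.047016543866254756 [1.55341903 0.30411319 0.37590949]
yaw 85.13634802080664
[[318.24293895 215.41799657]]
```

View pics/w2.png

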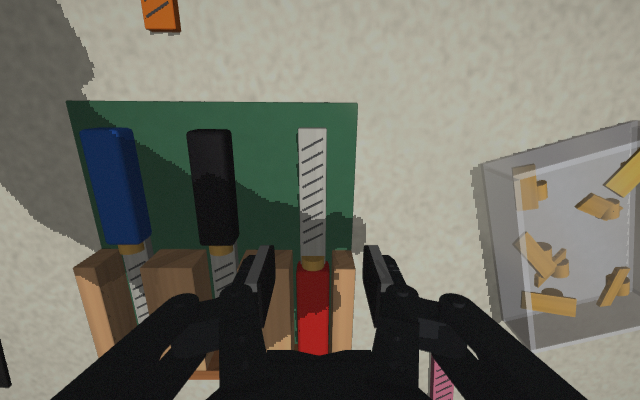

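```bash
python3 - <<'E'
from meas import *
res=[]
for t,(x0,x1,y0,y1) in {"w1":(288,322,115,190),"w2":(285,340,115,250)}.items():
    m,p,d=load(t); H,S,V=cv2.split(cv2.cvtColor(p,cv2.COLOR_RGB2HSV))
    k=(S<50)&(V>95); z=np.zeros_like(k); z[y0:y1,x0:x1]=k[y0:y1,x0:x1]
    z=cv2.morphologyEx(z.astype(np.uint8),cv2.MORPH_CLOSE,np.ones((7,7)))
    ls(t,m,z,.015); c=rect(z)[0][:,0]; top=c[:,1].min(); row=c[(c[:,1]<=top+3)&(c[:,1]>=top+1)]
    pt=(row[:,0].min()/2+row[:,0].max()/2,top); print(pt,ray(m,pt,.015)); res.append((m,pt))
    print([ (ray(m,((c[c[:,1]==v,0].min()+c[c[:,1]==v,0].max())/2,v),.015)[0]).round(4).tolist() for v in (top+15,top+50)])
P=[q["K"]@np.c_[q["R"],q["t"]] for q,_ in res]
X=cv2.triangulatePoints(P[0],P[1],*[np.array(u,float).reshape(2,1) for _,u in res]); print("tip",(X[:3]/X[3]).ravel())
E
```

```text
w1 px [304. 156.] ctr [0.4969 0.2519] size [0.0191 0.0785] longdir -4.92
(np.float64(303.5), np.int32(125)) [[0.4578604  0.25548908 0.015     ]]
[[0.4752, 0.2536, 0.015], [0.5179, 0.2501, 0.015]]
w2 px [313. 172.] ctr [0.4903 0.2527] size [0.0196 0.0669] longdir -4.94
(np.float64(312.0), np.int32(128)) [[0.45696093 0.25559333 0.015     ]]
[[0.4671, 0.2547, 0.015], [0.4919, 0.2524, 0.015]]
tip [0.4579723  0.25519802 0.00716872]
```

Call:
step_arm(series=[[0,-0.6,-20,0,0,0,0.1],[0,0,-18,0,0,0,0.1],[0,0,-16,0,0,0,0.1],[0,0,-12,0,0,0,0.1],[0,0,0,0,0,0,0.1]])

```text
t: 2.75
tcp_pos: [0.5212, 0.2532, 0.1875]
eef_rot: [-1.146, 1.25, 1.147]
ft_force: [-0.1, -0.3, -0.2]
width: 0.0465
```

```bash
python3 - <<'E'
from h import *
shot("wrist","w3")
E
```

```text
(no output)
```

View pics/w3.png

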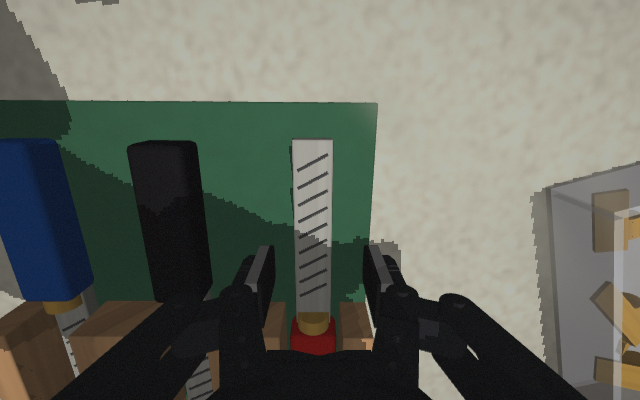

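Call:
step_arm(series=[[2.5,-3.4,-3,0,0,0,0.1],[0,0,-2.5,0,0,0,0.1],[0,0,0,0,0,0,-0.5],[0,0,0,0,0,0,-0.8],[0,0,0,0,0,0,-1]])

```text
t: 3.3
tcp_pos: [0.5243, 0.2496, 0.1837]
eef_rot: [-1.146, 1.248, 1.146]
ft_force: [-2.3, -2.2, 5.5]
width: 0.0175
```

Call:
step_arm(series=[[0,0,0,0,0,0,-1],[0,0,0,0,0,0,-1],[0,0,0,0,0,0,-1],[0,0,5,0,0,0,-1],[0,0,10,0,0,0,-1]])

```text
t: 3.8
tcp_pos: [0.524, 0.2495, 0.1983]
eef_rot: [-1.146, 1.25, 1.146]
ft_force: [-0.2, 1.0, -1.3]
width: 0.0174
```

```bash
python3 - <<'E'
from h import *
shot("wrist","w4")
E
```

```text
(no output)
```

View pics/w4.png

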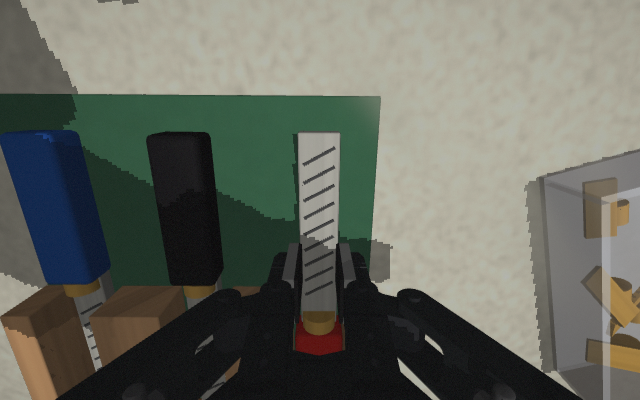

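The file is held and has lifted with the gripper. I'll raise it clear of the ridges, then carry it to the mat.

Call:
step_arm(series=[[0,0,12,0,0,0,-1],[0,0,15,0,0,0,-1],[0,0,15,0,0,0,-1],[0,0,15,0,0,0,-1],[0,0,13,0,0,0,-1]])

```text
t: 4.35
tcp_pos: [0.5244, 0.2496, 0.27]
eef_rot: [-1.146, 1.248, 1.145]
ft_force: [0.5, 0.3, -2.5]
width: 0.0177
```

Call:
step_arm(series=[[2,-15,0,0,0,-0.05,-1],[2.8,-24,0,0,0,-0.1,-1],[2.8,-24,0,0,0,-0.114,-1],[2.8,-24,0,0,0,-0.114,-1],[2.8,-24,0,0,0,-0.114,-1]])

```text
t: 4.85
tcp_pos: [0.5374, 0.1367, 0.2682]
eef_rot: [-0.769, 1.431, 0.768]
ft_force: [0.4, 0.2, -0.7]
width: 0.0175
```

Call:
step_arm(series=[[2.8,-24,0,0,0,-0.114,-1],[2.8,-24,0,0,0,-0.114,-1],[2.8,-24,0,0,0,-0.114,-1],[2.8,-24,0,0,0,-0.114,-1],[2.8,-24,0,0,0,-0.114,-1]])

```text
t: 5.35
tcp_pos: [0.5512, 0.0167, 0.2682]
eef_rot: [-0.326, 1.546, 0.326]
ft_force: [0.5, 0.2, -2.3]
width: 0.0177
```

Call:
step_arm(series=[[2.8,-24,0,0,0,-0.114,-1],[2.8,-24,0,0,0,-0.114,-1],[2.8,-24,0,0,0,-0.114,-1],[2.8,-24,0,0,0,-0.114,-1],[2.8,-24,0,0,0,-0.08,-1]])

```text
t: 5.85
tcp_pos: [0.565, -0.1031, 0.2682]
eef_rot: [0.094, 1.569, -0.094]
ft_force: [-0.3, 0.7, -1.5]
width: 0.0177
```

```bash
python3 - <<'E'
from h import *
from station import *
s=observe();print(s["t"],s["tcp_pos"],s["joint_positions"].round(2),s["width"],s["ft_force"],s["wrist_torque"])
R=Rn.from_rotvec(s["eef_rot"]).as_matrix(); print(R.round(3)); print("yaw",np.degrees(np.arctan2(R[1,2],R[0,2])))
shot("wrist","w5");shot("side","s5");shot("top","t5")
E
```

```text
5.85 [ 0.56504111 -0.10312356  0.26816821] [-0.18  0.66  0.37  1.86 -0.36  0.69  0.28] 0.017680802307919397 [-0.29723582  0.71260267 -1.46928181] [ 0.00925799 -0.02944587  0.01981361]
[[-0.     0.12   0.993]
 [-0.     0.993 -0.12 ]
 [-1.    -0.    -0.   ]]
yaw -6.867092453782325
```

View pics/w5.png

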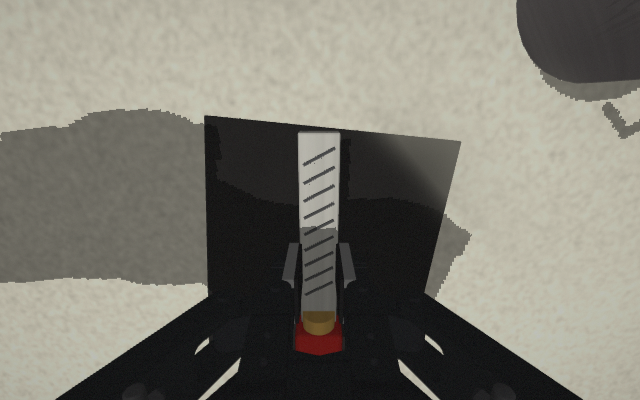

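View pics/s5.png

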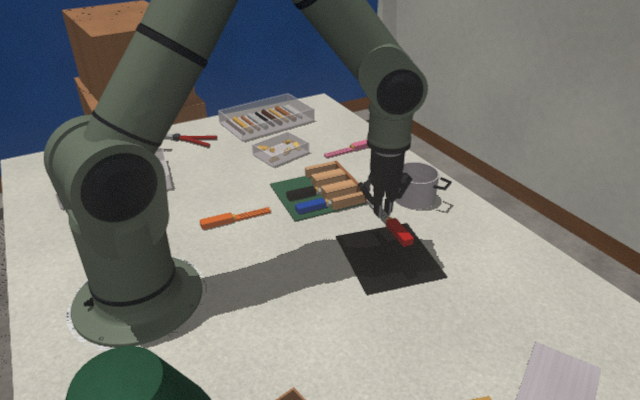

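```bash
python3 - <<'E'
from h import *
m,p,d=load("w5")
print(ray(m,[(205,116),(461,141)],.004).round(4))
a=np.radians(-12.7);c=np.array([.5603,-.15]);ex=np.array([np.cos(a),np.sin(a)]);ey=np.array([-ex[1],ex[0]])
print(c-.1*ex+.11*ey,c+.1*ex+.11*ey)
E
```

```text
[[ 0.4871 -0.0232  0.004 ]
 [ 0.6805 -0.0653  0.004 ]]
[ 0.48692963 -0.02070658] [ 0.68203654 -0.06467582]
```

Call:
step_arm(series=[[1.4,-6,-15,0,0,-0.04,-1],[0,-6,-18,0,0,-0.04,-1],[0,-5,-18,0,0,-0.022,-1],[0,-3,-15,0,0,0,-1],[0,0,-9,0,0,0,-1]])

```text
t: 6.5
tcp_pos: [0.5664, -0.1215, 0.1913]
eef_rot: [0.169, 1.566, -0.169]
ft_force: [-0.2, 0.4, -1.5]
width: 0.0177
```

Call:
step_arm(series=[[0,-1.5,-3,0,0,0,-1],[0,0,-2.5,0,0,0,-1],[0,0,-2,0,0,0,-1],[0,0,-1,0,0,0,-1],[0,0,0,0,0,0,-1]])

```text
t: 7.0
tcp_pos: [0.567, -0.1228, 0.185]
eef_rot: [0.169, 1.564, -0.169]
ft_force: [0.2, 0.0, -1.2]
width: 0.0177
```

Call:
step_arm(series=[[0,0,-1,0,0,0,-1],[0,0,-1,0,0,0,-1],[0,0,-1,0,0,0,-1],[0,0,0,0,0,0,-1],[0,0,0,0,0,0,-1]])

```text
t: 7.5
tcp_pos: [0.5669, -0.1229, 0.1817]
eef_rot: [0.169, 1.564, -0.169]
ft_force: [0.8, -0.5, 1.0]
width: 0.0174
```

Contact: the force rose from −1.2 to +1.0 N. I'll release.

Call:
step_arm(series=[[0,0,0,0,0,0,-0.3],[0,0,0,0,0,0,0.2],[0,0,0,0,0,0,0.3],[0,0,0,0,0,0,0.3],[0,0,10,0,0,0,0.3]])

```text
t: 8.0
tcp_pos: [0.5665, -0.1229, 0.1911]
eef_rot: [0.169, 1.566, -0.169]
ft_force: [-0.3, -0.4, 0.7]
width: 0.0554
```

Call:
step_arm(series=[[0,-4,20,0,0,0,0.3],[0,-10,20,0,0,0,0.3],[0,-20,20,0,0,0,0.3],[-4,-20,20,0,0,0,0.3],[-10,-20,15,0,0,0,0.3]])

```text
t: 8.5
tcp_pos: [0.553, -0.1978, 0.2886]
eef_rot: [0.168, 1.563, -0.169]
ft_force: [0.8, -0.2, -0.7]
width: 0.0554
```

```bash
python3 - <<'E'
from h import *
from station import *
s=observe();print(s["t"],s["tcp_pos"],s["joint_positions"].round(2),s["width"],s["ft_force"])
R=Rn.from_rotvec(s["eef_rot"]).as_matrix(); print("yaw",np.degrees(np.arctan2(R[1,2],R[0,2])))
shot("wrist","w6")
E
```

```text
8.5 [ 0.55295293 -0.19776154  0.28855035] [-0.03  0.65  0.4   1.82 -0.35  0.75  0.34] 0.05543378684392866 [ 0.79390148 -0.18642021 -0.67199215]
yaw -12.288424558376501
```

View pics/w6.png

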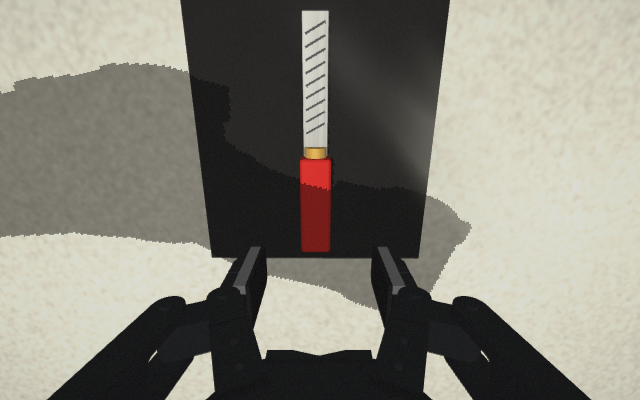

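The file lies flat within the mat, with the blade at (315,80) and the handle at (315,205). Next I measure the handle.

```bash
python3 - <<'E'
from meas import *
from station import *
m,p,d=load("w6"); H,S,V=cv2.split(cv2.cvtColor(p,cv2.COLOR_RGB2HSV))
red=((H<5)|(H>175))&(S>150)&(V>60); red[:, :290]=0; red[:,345:]=0
o=ls("red",m,red,.024); print(cv2.boxPoints(o[0][0]))
bl=(S<60)&(V>110); bl[:,:295]=0; bl[:,335:]=0; bl[160:]=0
o=ls("blade",m,bl,.013); print(cv2.boxPoints(o[0][0]))
def hgt(u,v):
    X=np.array([u,v,1.])@np.linalg.inv(m["K"]).T*d[v,u]; return (m["R"].T@(X-m["t"])).round(4)
for q in [(315,30),(315,130),(315,170),(315,245),(260,200)]: print(q,hgt(*q))
print(ray(m,[(211,257),(419,257)],.004))
E
```

```text
red px [315. 203.] ctr [ 0.5493 -0.1996] size [0.0254 0.0843] longdir 78.18
[[ 0.5282507  -0.2382473 ]
 [ 0.553079   -0.24344212]
 [ 0.5703417  -0.160936  ]
 [ 0.5455134  -0.15574118]]
blade px [315.  81.] ctr [ 0.5693 -0.1084] size [0.0195 0.103 ] longdir 77.64
[[ 0.54874146 -0.15667251]
 [ 0.5677725  -0.16084144]
 [ 0.58981395 -0.0602228 ]
 [ 0.5707829  -0.05605388]]
(315, 30) [ 0.578  -0.0697  0.0115]
(315, 130) [ 0.5625 -0.1399  0.0123]
(315, 170) [ 0.556  -0.1697  0.0234]
(315, 245) [ 0.5416 -0.2348  0.0243]
(260, 200) [ 0.5006 -0.1901  0.0047]
[[ 0.43843382 -0.23607742  0.004     ]
 [ 0.63430658 -0.27872768  0.004     ]]
```

Call:
step_arm(series=[[0,4,-20,0,0,0,0.3],[0,5,-25,0,0,0,0.3],[0,5,-25,0,0,0,0.3],[0,2,-20,0,0,0,0.3],[0,0,-8,0,0,0,0.3]])

```text
t: 9.05
tcp_pos: [0.552, -0.1808, 0.1873]
eef_rot: [0.169, 1.567, -0.168]
ft_force: [-0.6, 0.1, -0.2]
width: 0.0556
```

Call:
step_arm(series=[[1,-0.5,-2,0,0,0,0.3],[0,0,-1,0,0,0,-0.2],[0,0,0,0,0,0,-0.6],[0,0,0,0,0,0,-1],[0,0,0,0,0,0,-1]])

```text
t: 9.55
tcp_pos: [0.5541, -0.1817, 0.1868]
eef_rot: [0.169, 1.563, -0.169]
ft_force: [-1.7, 0.2, 5.7]
width: 0.0242
```

Call:
step_arm(series=[[0,0,0,0,0,0,-1],[0,0,0,0,0,0,-1],[0,0,5,0,0,0,-1],[0,0,12,0,0,0,-1],[0,0,15,0,0,0,-1]])

```text
t: 10.05
tcp_pos: [0.5538, -0.1815, 0.2188]
eef_rot: [0.169, 1.564, -0.169]
ft_force: [-0.1, 0.4, -1.4]
width: 0.0246
```

```bash
python3 - <<'E'
from h import *
from station import *
s=observe();print(s["t"],s["tcp_pos"],s["joint_positions"].round(2),s["width"],s["ft_force"])
shot("wrist","w7");shot("side","s7")
E
```

```text
10.05 [ 0.55376441 -0.18148495  0.21882435] [-0.02  0.75  0.34  1.85 -0.41  0.61  0.36] 0.02464235109837465 [-0.05686152  0.35335376 -1.3535382 ]
```

View pics/w7.png

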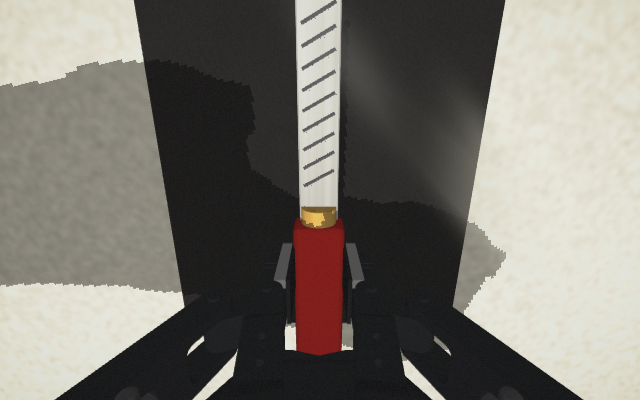

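View pics/s7.png

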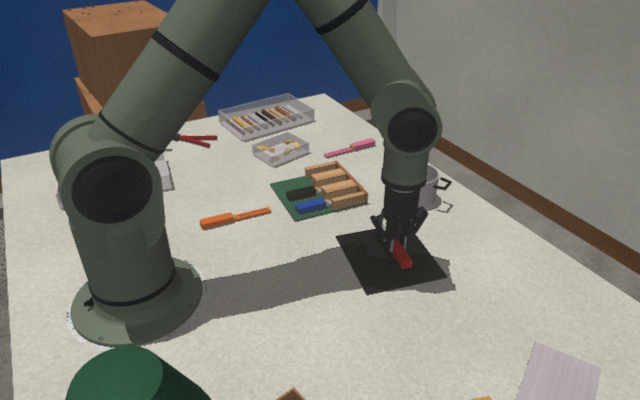

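```bash
cat > inhand.py <<'E'
from meas import *
def run(tag,tcp,R,vb,ub=(285,355)):
    m,p,d=load(tag); H,S,V=cv2.split(cv2.cvtColor(p,cv2.COLOR_RGB2HSV))
    bl=(S<60)&(V>110); bl[:,:ub[0]]=0; bl[:,ub[1]:]=0; bl[vb[1]:]=0; bl[:vb[0]]=0
    bl=cv2.erode(bl.astype(np.uint8),np.ones((3,3)))>0
    v,u=np.nonzero(bl&(d>0)); X=np.c_[u,v,np.ones(len(u))]@np.linalg.inv(m["K"]).T*d[v,u][:,None]
    W=(X-m["t"])@m["R"]; T=(W-tcp)@R   # tool coords: x along fingers,y,z jaw
    y=T[:,1]; print("n",len(y),"y range",y.min(),y.max()); print("x(top) =",np.polyfit(y,T[:,0],1),"z =",np.polyfit(y,T[:,2],1))
E
python3 - <<'E'
from inhand import *
from station import *
s=observe();run("w7",s["tcp_pos"],Rn.from_rotvec(s["eef_rot"]).as_matrix(),(0,205))
E
```

```text
n 6399 y range 0.03086732686919946 0.1214699852605824
x(top) = [0.00765672 0.17542551] z = [-0.00597502 -0.00172331]
```

The file is held level (slope 0.4°). I'll lift it and carry it to the tray, turning −82.6° on the way.

Call:
step_arm(series=[[0,0,16,0,0,0,-1],[0,0,17,0,0,0,-1],[0,0,17,0,0,0,-1],[0,0,17,0,0,0,-1],[0,4,15,0,0,0,-1]])

```text
t: 10.65
tcp_pos: [0.5537, -0.1777, 0.3013]
eef_rot: [0.169, 1.564, -0.17]
ft_force: [-0.1, 0.2, -2.7]
width: 0.0241
```

Call:
step_arm(series=[[-2,15,0,0,0,-0.05,-1],[-2.8,21,0,0,0,-0.07,-1],[-2.8,21,0,0,0,-0.07,-1],[-2.8,21,0,0,0,-0.07,-1],[-2.8,21,0,0,0,-0.07,-1]])

```text
t: 11.15
tcp_pos: [0.5404, -0.0773, 0.3003]
eef_rot: [0.43, 1.528, -0.429]
ft_force: [-0.2, 0.4, -1.5]
width: 0.0242
```

Call:
step_arm(series=[[-2.8,22,0,0,0,-0.075,-1],[-2.8,22,0,0,0,-0.075,-1],[-2.8,22,0,0,0,-0.075,-1],[-2.8,22,0,0,0,-0.075,-1],[-2.8,22,0,0,0,-0.075,-1]])

```text
t: 11.65
tcp_pos: [0.5263, 0.0328, 0.3002]
eef_rot: [0.721, 1.449, -0.72]
ft_force: [-0.3, -0.7, -1.1]
width: 0.0242
```

Call:
step_arm(series=[[-2.8,22,0,0,0,-0.075,-1],[-2.8,22,0,0,0,-0.075,-1],[-2.8,22,0,0,0,-0.075,-1],[-2.8,22,0,0,0,-0.075,-1],[-2.8,22,0,0,0,-0.075,-1]])

```text
t: 12.15
tcp_pos: [0.5122, 0.1429, 0.3002]
eef_rot: [1.006, 1.327, -1.005]
ft_force: [0.7, 0.1, -1.0]
width: 0.024
```

Call:
step_arm(series=[[-2.8,22,0,0,0,-0.075,-1],[-2.8,20,0,0,0,-0.075,-1],[-2.8,15,0,0,0,-0.07,-1],[-2,8,0,0,0,-0.05,-1],[0,0,0,0,0,0,-1]])

```text
t: 12.65
tcp_pos: [0.5017, 0.2082, 0.2999]
eef_rot: [1.204, 1.213, -1.204]
ft_force: [-0.1, -0.3, -2.3]
width: 0.0245
```

```bash
python3 - <<'E'
from h import *
from station import *
s=observe();print(s["t"],s["tcp_pos"],s["joint_positions"].round(2),s["width"],s["ft_force"])
R=Rn.from_rotvec(s["eef_rot"]).as_matrix(); print("yaw",np.degrees(np.arctan2(R[1,2],R[0,2])),R[:,0])
shot("wrist","w8");shot("side","s8")
E
```

```text
12.65 [0.50166051 0.20815445 0.2998707 ] [-1.06  0.71  0.83  1.94 -0.71  0.82 -1.4 ] 0.024539718416567498 [-0.06010533 -0.3241557  -2.2795391 ]
yaw -89.58814830917521 [-6.87308127e-04  5.02434673e-04 -9.99999638e-01]
```

View pics/w8.png

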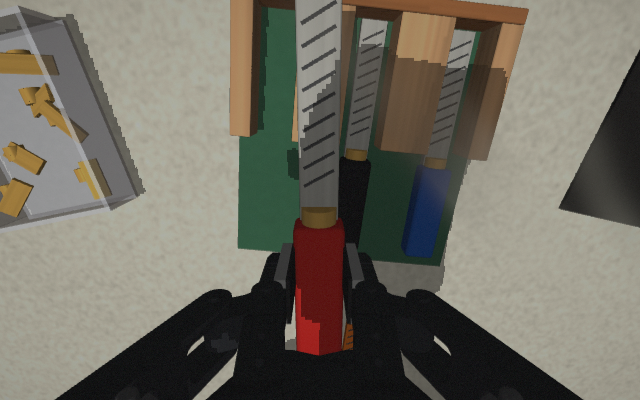

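View pics/s8.png

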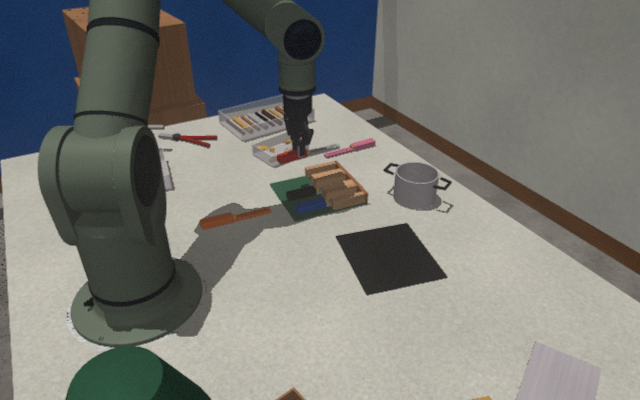

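```bash
python3 - <<'E'
from h import *
ims=[]
for t,b in {"w1":(225,300,280,340),"w8":(0,145,225,325)}.items():
    m,p,d=load(t); c=cv2.resize(p[b[0]:b[1],b[2]:b[3],::-1],None,fx=4 if t=="w8" else 6,fy=4 if t=="w8" else 6); cv2.imwrite(f"pics/c_{t}.png",c)
    # height map rows: 
    for v in ((235,245,255,265) if t=="w1" else (40,60,80,100,120)):
        us=np.arange(b[2],b[3]); X=np.c_[us,0*us+v,1+0*us]@np.linalg.inv(m["K"]).T*d[v,us][:,None]; W=(X-m["t"])@m["R"]
        hi=us[W[:,2]>.031]; print(t,v,hi.tolist())
E
```

```text
w1 235 [280, 281, 282, 283, 284, 285, 286, 287, 288, 289, 290, 291, 317, 318, 319, 320, 321, 322, 323, 324, 325, 326, 327, 328, 329]
w1 245 [280, 281, 282, 283, 284, 285, 286, 287, 288, 289, 290, 291, 292, 317, 318, 319, 320, 321, 322, 323, 324, 325, 326, 327, 328, 329]
w1 255 [280, 281, 282, 283, 284, 285, 286, 287, 288, 289, 290, 291, 292, 317, 318, 319, 320, 321, 322, 323, 324, 325, 326, 327, 328, 329]
w1 265 [280, 281, 282, 283, 284, 285, 286, 287, 288, 289, 290, 291, 292, 318, 319, 320, 321, 322, 323, 324, 325, 326, 327, 328, 329]
w8 40 [230, 231, 232, 233, 234, 235, 236, 237, 238, 239, 240, 241, 242, 243, 244, 245, 246, 247, 248, 249, 250, 251, 252, 253, 296, 297, 298, 299, 300, 301, 302, 303, 304, 305, 306, 307, 308, 309, 310, 311, 312, 313, 314, 315, 316, 317, 318, 319, 320, 321, 322, 323, 324]
w8 60 [230, 231, 232, 233, 234, 235, 236, 237, 238, 239, 240, 241, 242, 243, 244, 245, 246, 247, 248, 249, 250, 251, 252, 296, 297, 298, 299, 300, 301, 302, 303, 304, 305, 306, 307, 308, 309, 310, 311, 312, 313, 314, 315, 316, 317, 318, 319, 320, 321, 322, 323, 324]
w8 80 [230, 231, 232, 233, 234, 235, 236, 237, 238, 239, 240, 241, 242, 243, 244, 245, 246, 247, 248, 249, 250, 251, 252, 296, 297, 298, 299, 300, 301, 302, 303, 304, 305, 306, 307, 308, 309, 310, 311, 312, 313, 314, 315, 316, 317, 318, 319, 320, 321, 322, 323, 324]
w8 100 [230, 231, 232, 233, 234, 235, 236, 237, 238, 239, 240, 241, 242, 243, 244, 245, 246, 247, 248, 249, 250, 251, 294, 295, 296, 297, 298, 299, 300, 301, 302, 303, 304, 305, 306, 307, 308, 309, 310, 311, 312, 313, 314, 315, 316, 317, 318, 319, 320, 321, 322, 323, 324]
w8 120 [230, 231, 232, 233, 234, 235, 236, 237, 238, 239, 240, 241, 242, 243, 244, 245, 246, 247, 248, 249, 250, 251, 293, 294, 295, 296, 297, 298, 299, 300, 301, 302, 303, 304, 305, 306, 307, 308, 309, 310, 311, 312, 313, 314, 315, 316, 317, 318, 319, 320, 321, 322, 323, 324]
```

View pics/c_w8.png

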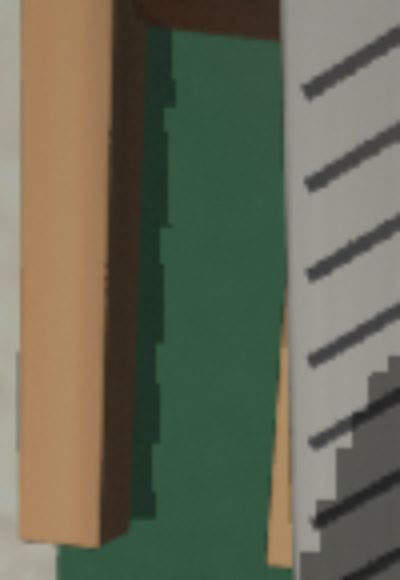

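View pics/c_w1.png

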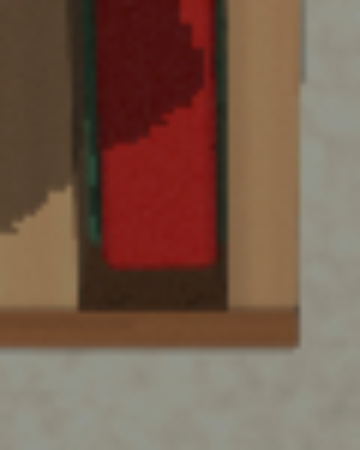

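```bash
python3 - <<'E'
from h import *
m,_,_=load("w1")
for v in (245,255,265):
    a=ray(m,[(292.6,v),(317.2,v)],.036); print(v,a.round(4)[:,:2].tolist(),"mid",a.mean(0).round(4)[:2],"w",np.linalg.norm(a[0]-a[1]).round(4))
st1=ray(m,[(305,276.3)],.036)[0]; print("stop w1",st1.round(4))
m8,_,_=load("w8")
a=ray(m8,[(252.3,40),(251.3,120),(249.5,135.5)],.036); print("outer ridge inner edge",a.round(4)[:,:2].tolist()); 
b=ray(m8,[(292.3,140)],.036); print("inner ridge edge front",b.round(4))
st8=ray(m8,[(225+170/4,30/4+.5),(225+270/4,39/4+.3)],.006); print("stop w8",st8.round(4))
n=np.array([np.cos(np.radians(-4.9)),np.sin(np.radians(-4.9))])
print("along: stop",st1[:2]@n,(st8[:,:2]@n),"tip initial",np.array([.4572,.2555])@n)
l=np.array([-n[1],n[0]]); print("lateral groove", [ (ray(m,[(292.6,v),(317.2,v)],.036).mean(0)[:2]@l).round(4) for v in (245,255,265)], "outer edge-16",(a[:,:2]@l-.016).round(4),"inner+16",(b[:,:2]@l+.016).round(4),"file orig",[np.array(q)@l for q in ((.4752,.2536),(.5179,.2501),(.4919,.2524))])
E
```

```text
245 [[0.6018, 0.2269], [0.6046, 0.2579]] mid [0.6032 0.2424] w 0.0311
255 [[0.6158, 0.2252], [0.6187, 0.2566]] mid [0.6173 0.2409] w 0.0315
265 [[0.6302, 0.2235], [0.6332, 0.2552]] mid [0.6317 0.2393] w 0.0318
stop w1 [0.6484 0.2377 0.036 ]
outer ridge inner edge [[0.6221, 0.2558], [0.5677, 0.26], [0.5561, 0.2621]]
inner ridge edge front [[0.5529 0.2291 0.036 ]]
stop w8 [[0.6495 0.2487 0.006 ]
 [0.6482 0.2295 0.006 ]]
along: stop 0.6257651381431801 [0.62584587 0.62627093] tip initial 0.43370504555688505
lateral groove [np.float64(0.2931), np.float64(0.2927), np.float64(0.2924)] outer edge-16 [0.292  0.2915 0.2927] inner+16 [0.2915] file orig [np.float64(0.29326328898889087), np.float64(0.2934233830701883), np.float64(0.29349413724985585)]
```

```bash
python3 - <<'E'
from inhand import *
from station import *
s=observe();R=Rn.from_rotvec(s["eef_rot"]).as_matrix();run("w8",s["tcp_pos"],R,(0,200))
m,p,d=load("w8"); H,S,V=cv2.split(cv2.cvtColor(p,cv2.COLOR_RGB2HSV))
# image centreline of blade by colour at the top plane
zt=s["tcp_pos"][2]-.1757
for v in (30,100,170):
    k=np.nonzero((S[v,285:350]<60)&(V[v,285:350]>60))[0]+285
    w=ray(m,[(k.min()-.5,v),(k.max()+.5,v)],zt); T=(w-s["tcp_pos"])@R; print(v,k.min(),k.max(),T.round(4).tolist())
k=np.nonzero(((H[300]<6)|(H[300]>174))&(S[300]>120))[0]; print(k.min(),k.max()); w=ray(m,[(k.min()-.5,270),(k.max()+.5,270)],zt+.011); print(((w-s["tcp_pos"])@R).round(4))
E
```

```text
n 2871 y range 0.06370598366438074 0.12025183796334832
x(top) = [0.00832979 0.1741166 ] z = [ 0.1401453  -0.01778404]
30 296 341 [[0.1757, 0.1087, -0.0119], [0.1757, 0.1087, 0.008]]
100 297 339 [[0.1757, 0.08, -0.0121], [0.1757, 0.08, 0.0078]]
170 299 338 [[0.1757, 0.047, -0.0119], [0.1757, 0.047, 0.008]]
295 342
[[ 0.1647 -0.0031 -0.0143]
 [ 0.1647 -0.0031  0.0104]]
```

```bash
python3 - <<'E'
from h import *
from station import *
s=observe();R=Rn.from_rotvec(s["eef_rot"]).as_matrix(); print(s["tcp_pos"],np.degrees(np.arctan2(R[1,2],R[0,2])))
c=camera_model("wrist");
for n,m in (("now",c),("w8",load("w8")[0])):
    C=-m["R"].T@m["t"]; print(n,(R.T@(C-s["tcp_pos"])).round(4)); print((R.T@m["R"].T).round(4).tolist())
E
```

```text
[0.50211946 0.20649627 0.29998518] -89.561777221942
now [ 0.0311  0.0799 -0.0004]
[[-0.0014, -0.3135, 0.9496], [0.0005, -0.9496, -0.3135], [1.0, -0.0, 0.0015]]
w8 [ 0.0312  0.0794 -0.0021]
[[-0.001, -0.3141, 0.9494], [-0.0, -0.9494, -0.3141], [1.0, -0.0003, 0.001]]
```

Call:
step_arm(series=[[0,12,-8,0,0,-0.024,-1],[0,12,-12,0,0,-0.024,-1],[0,12,-12,0,0,-0.024,-1],[0,8,-8,0,0,-0.02,-1],[0,0,0,0,0,0,-1]])

```text
t: 13.25
tcp_pos: [0.5019, 0.2516, 0.2582]
eef_rot: [1.27, 1.168, -1.273]
ft_force: [-0.1, -0.2, -1.2]
width: 0.0242
```

Call:
step_arm(series=[[0,0,0,0,0,0,-1],[0,0,0,0,0,0,-1],[0,0,0,0,0,0,-1],[0,0,0,0,0,0,-1],[0,0,0,0,0,0,-1]])

```text
t: 13.75
tcp_pos: [0.5023, 0.2504, 0.2599]
eef_rot: [1.273, 1.167, -1.272]
ft_force: [-0.6, -0.3, -1.3]
width: 0.0245
```

```bash
python3 - <<'E'
from h import *
from station import *
s=observe();print(s["t"],s["tcp_pos"],s["joint_positions"].round(2),s["width"],s["ft_force"])
R=Rn.from_rotvec(s["eef_rot"]).as_matrix(); print("yaw",np.degrees(np.arctan2(R[1,2],R[0,2])),R[:,0])
n=np.array([.99635,-.08542]);l=np.array([.08542,.99635]);p=s["tcp_pos"][:2];print("along",p@n,"lat",p@l)
shot("wrist","w9")
E
```

```text
13.75 [0.5023189  0.25043719 0.25991233] [-1.09  0.79  0.79  1.91 -0.8   0.79 -1.5 ] 0.024474806486701087 [-0.57724196 -0.29654743 -1.3480747 ]
yaw -94.9502927225293 [ 1.98927546e-04  3.12306285e-04 -9.99999931e-01]
along 0.47909309223934327 lat 0.2924311768021654
```

View pics/w9.png

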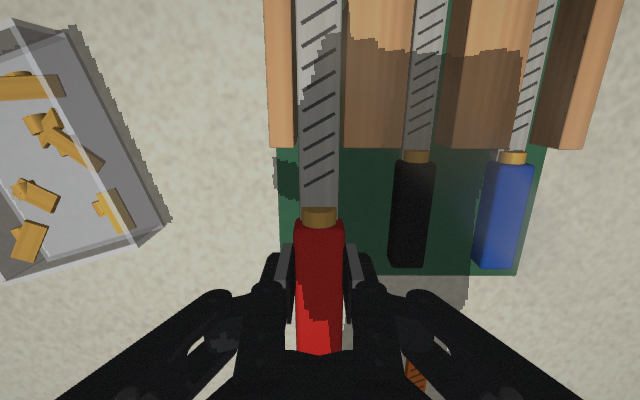

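Aligned: blade centre u≈318, groove ≈294–344. I'll descend.

Call:
step_arm(series=[[-0.5,0,-10,0,0,0,-1],[0,0,-13,0,0,0,-1],[0,0,-13,0,0,0,-1],[0,0,-12,0,0,0,-1],[0,0,-7,0,0,0,-1]])

```text
t: 14.3
tcp_pos: [0.5015, 0.2504, 0.2031]
eef_rot: [1.271, 1.167, -1.274]
ft_force: [0.4, -1.1, -1.2]
width: 0.0243
```

Call:
step_arm(series=[[0,0,-2,0,0,0,-1],[0,0,-2,0,0,0,-1],[0,0,-2,0,0,0,-1],[0,0,0,0,0,0,-1],[0,0,0,0,0,0,-1]])

```text
t: 14.8
tcp_pos: [0.5018, 0.2506, 0.1989]
eef_rot: [1.273, 1.167, -1.272]
ft_force: [0.3, 0.6, -1.1]
width: 0.0244
```

```bash
cat > st.py <<'E'
from h import *
from station import *
def st():
    s=observe();print(s["t"],s["tcp_pos"].round(4),s["joint_positions"].round(2),s["width"],s["ft_force"].round(2),s["wrist_torque"].round(2))
    R=Rn.from_rotvec(s["eef_rot"]).as_matrix(); print("yaw",np.degrees(np.arctan2(R[1,2],R[0,2])))
    n=np.array([.99635,-.08542]);l=np.array([.08542,.99635]);p=s["tcp_pos"][:2];print("along",p@n,"lat",p@l)
E
python3 - <<'E'
from st import *
st(); shot("wrist","w10")
E
```

```text
14.8 [0.5018 0.2506 0.1989] [-1.03  0.87  0.7   1.93 -0.89  0.68 -1.43] 0.024360240330474736 [ 0.35  0.63 -1.06] [-0.01  0.08  0.03]
yaw -94.94196399548915
along 0.47857181201780497 lat 0.29256555005745144
```

View pics/w10.png

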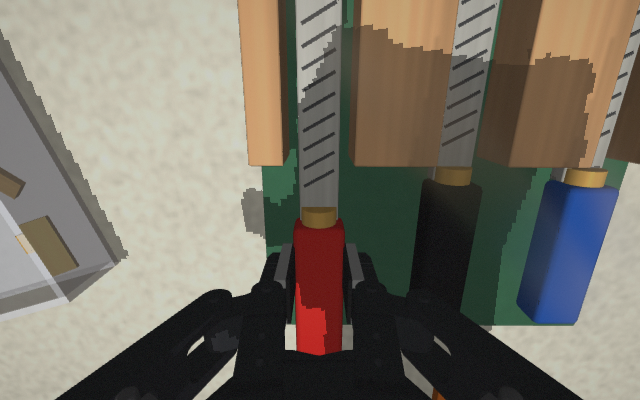

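The blade is centred between the ridges (284 | 297–340 | 352). I'll lower onto the base.

Call:
step_arm(series=[[0,0,-2,0,0,0,-1],[0,0,-2,0,0,0,-1],[0,0,-2,0,0,0,-1],[0,0,-1,0,0,0,-1],[0,0,0,0,0,0,-1]])

```text
t: 15.35
tcp_pos: [0.5017, 0.2505, 0.1915]
eef_rot: [1.272, 1.167, -1.273]
ft_force: [-0.7, -0.5, -2.0]
width: 0.0241
```

Call:
step_arm(series=[[0,0,-1,0,0,0,-1],[0,0,0,0,0,0,-1],[0,0,-1,0,0,0,-1],[0,0,0,0,0,0,-1],[0,0,0,0,0,0,-1]])

```text
t: 15.85
tcp_pos: [0.5017, 0.2506, 0.1897]
eef_rot: [1.272, 1.167, -1.272]
ft_force: [0.6, 0.1, -1.4]
width: 0.0244
```

Call:
step_arm(series=[[3,-0.26,0,0,0,0,-1],[3,-0.26,0,0,0,0,-1],[3,-0.26,0,0,0,0,-1],[3,-0.26,0,0,0,0,-1],[1,-0.09,0,0,0,0,-1]])

```text
t: 16.35
tcp_pos: [0.5152, 0.2493, 0.1897]
eef_rot: [1.273, 1.167, -1.272]
ft_force: [0.5, -0.4, -1.9]
width: 0.0245
```

Call:
step_arm(series=[[1,-0.09,0,0,0,0,-1],[1,-0.09,0,0,0,0,-1],[0.5,-0.04,0,0,0,0,-1],[0,0,0,0,0,0,-1],[0,0,0,0,0,0,-1]])

```text
t: 16.85
tcp_pos: [0.5172, 0.2493, 0.1897]
eef_rot: [1.272, 1.167, -1.272]
ft_force: [-0.2, 0.1, -1.1]
width: 0.0242
```

```bash
python3 - <<'E'
from st import *
st()
E
```

```text
16.85 [0.5172 0.2493 0.1897] [-1.01  0.9   0.69  1.89 -0.89  0.69 -1.43] 0.024192088298672407 [-0.21  0.07 -1.13] [-0.04  0.1   0.03]
yaw -94.93777809403014
along 0.4940308422262246 lat 0.2925382560194219
```

Expected home is at along ≈ 0.4966. I'll advance in small steps and watch the force.

Call:
step_arm(series=[[1,-0.09,0,0,0,0,-1],[0.5,-0.04,0,0,0,0,-1],[0.5,-0.04,0,0,0,0,-1],[0,0,0,0,0,0,-1],[0,0,0,0,0,0,-1]])

```text
t: 17.35
tcp_pos: [0.5193, 0.249, 0.1897]
eef_rot: [1.273, 1.167, -1.272]
ft_force: [0.7, -0.6, -1.8]
width: 0.0242
```

Call:
step_arm(series=[[0.5,-0.04,0,0,0,0,-1],[0.5,-0.04,0,0,0,0,-1],[0.5,-0.04,0,0,0,0,-1],[0,0,0,0,0,0,-1],[0,0,0,0,0,0,-1]])

```text
t: 17.85
tcp_pos: [0.5208, 0.2489, 0.1897]
eef_rot: [1.272, 1.167, -1.272]
ft_force: [0.1, 0.0, -1.9]
width: 0.0242
```

Call:
step_arm(series=[[0.5,-0.04,0,0,0,0,-1],[0.5,-0.04,0,0,0,0,-1],[0.5,-0.04,0,0,0,0,-1],[0,0,0,0,0,0,-1],[0,0,0,0,0,0,-1]])

```text
t: 18.35
tcp_pos: [0.5223, 0.2488, 0.1897]
eef_rot: [1.272, 1.167, -1.272]
ft_force: [0.3, -0.3, -1.0]
width: 0.0245
```

Call:
step_arm(series=[[0.5,-0.04,0,0,0,0,-1],[0.5,-0.04,0,0,0,0,-1],[0.5,-0.04,0,0,0,0,-1],[0,0,0,0,0,0,-1],[0,0,0,0,0,0,-1]])

```text
t: 18.85
tcp_pos: [0.5233, 0.2488, 0.1895]
eef_rot: [1.272, 1.169, -1.274]
ft_force: [-5.1, 0.4, -0.5]
width: 0.0241
```

Contact with the stop at −5 N. I'll press a touch more, lower to the base, then release.

Call:
step_arm(series=[[0.4,-0.03,0,0,0,0,-1],[0,0,-0.5,0,0,0,-1],[0,0,-0.5,0,0,0,-1],[0,0,0,0,0,0,-1],[0,0,0,0,0,0,-1]])

```text
t: 19.35
tcp_pos: [0.5234, 0.2487, 0.1888]
eef_rot: [1.271, 1.17, -1.274]
ft_force: [-11.6, 0.3, 10.9]
width: 0.0241
```

Call:
step_arm(series=[[0,0,0,0,0,0,-0.3],[0,0,0,0,0,0,0],[0,0,0,0,0,0,0],[0,0,0,0,0,0,0],[0,0,0,0,0,0,0]])

```text
t: 19.85
tcp_pos: [0.5242, 0.2486, 0.1887]
eef_rot: [1.273, 1.167, -1.272]
ft_force: [0.1, -0.2, -0.3]
width: 0.043
```

Call:
step_arm(series=[[0,0,10,0,0,0,0],[0,0,20,0,0,0,0],[-5,0,25,0,0,0,0],[-12,1,25,0,0,0,0],[-15,1.3,20,0,0,0,0]])

```text
t: 20.35
tcp_pos: [0.4922, 0.2506, 0.2906]
eef_rot: [1.274, 1.166, -1.272]
ft_force: [-0.4, -0.5, -0.1]
width: 0.0428
```

Call:
step_arm(series=[[-20,1.7,0,0,0,0,0],[-20,1.7,0,0,0,0,0],[-15,1.3,0,0,0,0,0],[-5,0.4,0,0,0,0,0],[0,0,0,0,0,0,0]])

```text
t: 20.85
tcp_pos: [0.4321, 0.2563, 0.2892]
eef_rot: [1.273, 1.168, -1.272]
ft_force: [-0.3, -0.6, 0.2]
width: 0.0424
```

```bash
python3 - <<'E'
from st import *
st(); shot("wrist","w11"); m,p,d=shot("side","s11")
cv2.imwrite("pics/s11c.png",cv2.resize(p[140:240,240:400,::-1],None,fx=5,fy=5))
E
```

```text
20.85 [0.4321 0.2563 0.2892] [-1.25  0.69  0.86  2.05 -0.77  0.76 -1.56] 0.042350392761885625 [-0.27 -0.57  0.15] [ 0.02 -0.05 -0.  ]
yaw -94.91388429714519
along 0.4085839976187712 lat 0.2922469076961943
```

View pics/w11.png

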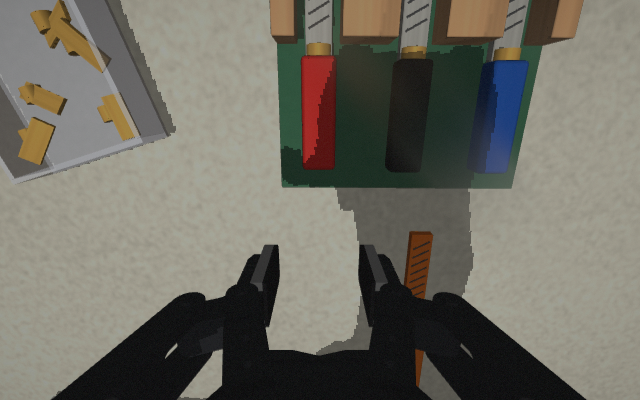

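View pics/s11c.png

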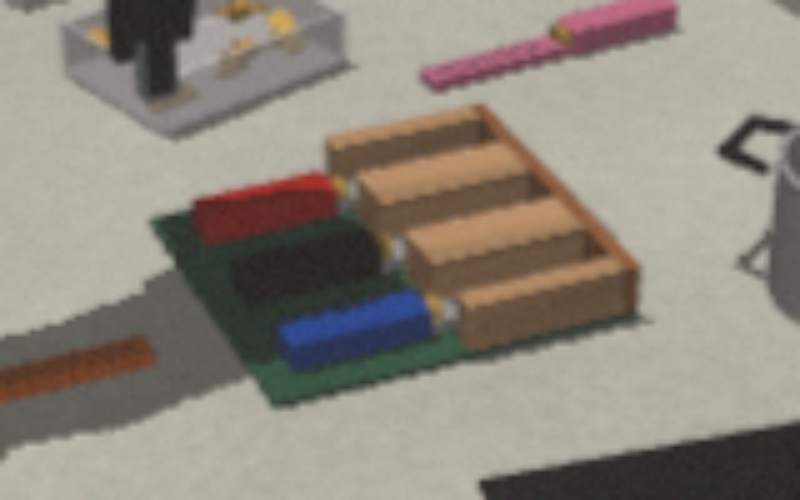

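Call:
step_arm(series=[[20,-1.7,3,0,0,0,0],[25,-2.1,3,0,0,0,0],[25,-2.1,3,0,0,0,0],[25,-2.1,3,0,0,0,0],[15,-1.3,0,0,0,0,0]])

```text
t: 21.45
tcp_pos: [0.5445, 0.2459, 0.3011]
eef_rot: [1.274, 1.165, -1.272]
ft_force: [0.3, 0.3, 0.4]
width: 0.0426
```

Call:
step_arm(series=[[10,-1,0,0,0,0,0],[0,0,0,0,0,0,0],[0,0,0,0,0,0,0],[0,0,0,0,0,0,0],[0,0,0,0,0,0,0]])

```text
t: 21.95
tcp_pos: [0.5516, 0.2461, 0.3007]
eef_rot: [1.272, 1.168, -1.272]
ft_force: [1.1, 0.2, 0.3]
width: 0.0428
```

```bash
python3 - <<'E'
from st import *
st(); m,p,d=shot("wrist","w12")
cv2.imwrite("pics/w12c.png",cv2.resize(p[0:130,240:440,::-1],None,fx=4,fy=4))
m,p,d=load("w11"); n=np.array([.99635,-.08542])
H,S,V=cv2.split(cv2.cvtColor(p,cv2.COLOR_RGB2HSV))
for nm,k in (("red",((H<5)|(H>175))&(S>150)&(V>60)),("blue",(H>100)&(H<125)&(S>130)),("black",(V<48)&(S<110))):
    k=k.copy();k[:50]=0;k[180:]=0;k[:,:290]=0;k[:,540:]=0
    c=rect(k)[0][:,0].astype(float); w=ray(m,c,.026)[:,:2]; print(nm,"butt along",(w@n).min().round(4),"front",(w@n).max().round(4), "mean px",c.mean(0).round())
print("tray front",(ray(m,[(318,187.5),(410,187.5),(490,187.5)],.006)[:,:2]@n).round(4))
E
```

```text
21.95 [0.5516 0.2461 0.3007] [-1.05  0.8   0.84  1.77 -0.74  0.92 -1.53] 0.042758475744986334 [1.11 0.15 0.33] [0.   0.02 0.01]
yaw -94.90858225689094
along 0.5286095127613476 lat 0.29233907132029907
red butt along 0.4374 front 0.5193 mean px [318. 112.]
blue butt along 0.4438 front 0.5167 mean px [500. 109.]
black butt along 0.4291 front 0.5232 mean px [390. 127.]
tray front [0.4163 0.4163 0.4163]
```

View pics/w12c.png

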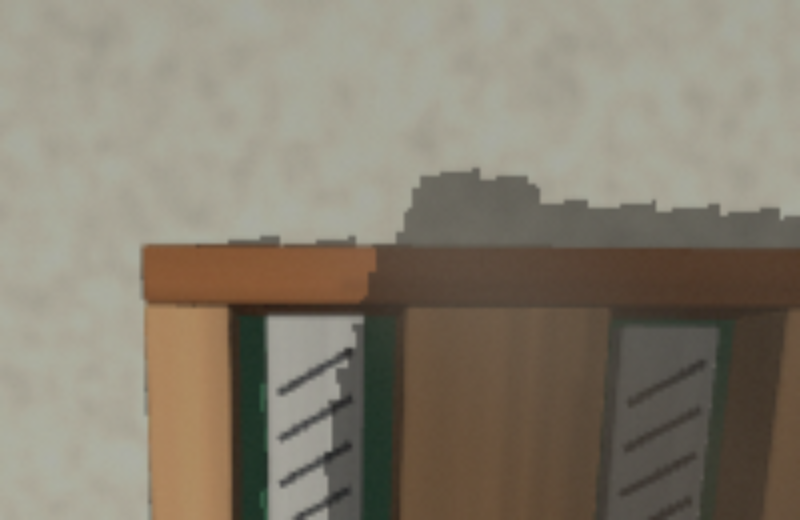

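```bash
python3 - <<'E'
from st import *
m,p,d=load("w12"); n=np.array([.99635,-.08542])
print("cam along",(-m["R"].T@m["t"])[:2]@n,"stop top edge",ray(m,[(240+310/4,76.2)],.036)[0][:2]@n,"red tip",ray(m,[(240+315/4,78.7)],.015)[0][:2]@n,"black tip",ray(m,[(240+670/4,80.7)],.015)[0][:2]@n)
g=p[65:95,310:330].astype(int).mean(2).mean(1); print(g.round())
g=p[65:95,400:416].astype(int).mean(2).mean(1); print(g.round())
E
```

```text
cam along 0.6084357571832725 stop top edge 0.6260375965834847 red tip 0.6257720792094139 black tip 0.6243102173735506
[ 95.  95.  95.  95.  94.  94.  94.  92.  91.  90.  75.  41.  44.  69.
 139. 154. 148. 149. 152. 152. 152. 151. 138. 130. 129. 128. 127. 119.
 118. 118.]
[63. 63. 62. 62. 62. 61. 59. 60. 60. 60. 60. 53. 49. 49. 50. 54. 66. 84.
 85. 84. 84. 84. 85. 85. 84. 81. 77. 75. 76. 77.]
```

The red tip is within about 0.3 mm of the stop face, and the gripper is clear. I'm handing in.

```bash
python3 - <<'E'
from station import *
print(observe()["t"]); print(sign_off())
E
```

```text
22.0
the job is handed in; nothing more can be done
None
```

The red file is back in its own groove (the left one seen from the robot), blade in and handle out, and the job was handed in at t = 22.0 s of the 58 s allowed.

I took it out by the blade, laid it flat on the mat, let go, took it by the handle and turned it on the way back. I pushed it in until it met the stop, lowered it onto the tray base, let go and moved the arm clear.

**Checks that agreed:**
- **Tip against the stop:** the force rose to about 12 N when the tip met the stop. The last wrist picture puts the tip at 0.6258 m and the stop face at 0.6260 m, a gap of about 0.3 mm.
- **Lie of the file:** the blade is centred in the groove, and the file was pressed onto the base (about 11 N down) before release.
- **Other things:** the black and blue files, the look-alikes, the box of brass and the pot looked undisturbed in the last views. I did not measure their positions before and after.

**Checks that disagreed:**
- **Blade height:** triangulating the tip from two views gave a noisy 7 mm, against 15 mm in the text and 14.5 mm from the depth picture. I used the depth value.
- **Handle height:** triangulation gave 19 mm, against 25 to 28 mm from the depth picture.
- **Contact with the stop:** it came about 3.5 mm later than I had predicted. I relied on the measured force and the last picture, since the grip point on the handle was only roughly known.
- **Handle-end comparison:** I tried to compare how far the three handles stick out, but the black and blue outlines were unreliable, so I did not use it.

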